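# Show the power module to the inspection camera

### The job

Draw the power module with the yellow transformer up out of its rack and hold it in the air in front of the inspection camera: its middle at the camera's sharp point (on the lens axis, 150 mm in front of the lens), its component side facing the lens squarely, heat-sink bar uppermost and level across the picture. Finish while still holding it there, quite still, in the gripper alone; do not touch the camera or its stand, leave the other two modules in the rack and do not disturb the other things on the bench.

Things in the scene. Friction and masses are not known exactly. Their poses are not given: they have to be found in the camera images.
- module_mid (a point): Centre of the power module to show (yellow transformer; two lookalikes have a black one): upright green board 3 mm thick, 100 mm wide, finned aluminium heat-sink bar on its top edge, 112 mm tall in all, 0.13 to 0.23 kg. The point is in the board plane, 56 mm above the lower edge and below the bar's top. Axes: x out of the component side, y along the width, z up to the bar.
- module: The same module; origin at the middle of its lower edge, same axes. Grip it by the bar: flat sided, 14 mm thick (x, centred on the board), 70 mm long (y), 74 to 112 mm above the lower edge. Components stand up to 26 mm out of the +x side only, at most 58 mm above the lower edge.
- spare1: A lookalike module with a black transformer, same build, origin and axes as module. Stays in the rack.
- spare2: The other lookalike with a black transformer, same build, origin and axes. Stays in the rack.
- rack: Fixed black rack, 250 x 130 mm, origin centre of underside; three slots at x = -85, 0, 85 mm, any module in any slot. Modules stand with component sides to +x, lower edge 6 mm above the bench, side edges in open-topped grooves of uprights 56 mm tall, with 1 mm play (lean up to 0.06 rad). A module is free once its lower edge is over 56 mm up.
- focus (a point): The camera's sharp point, in the air 210 mm above the bench, on the lens axis 150 mm in front of the lens. Axes: x along the lens axis towards the lens (rising 25 degrees), y level across the picture, z up in the picture (leaning 25 degrees from vertical, away from the camera). Right when the module's centre is here with its x, y, z axes along these, same sense.
- camera: Blue and yellow inspection camera, black barrel, white ring light 66 mm across, looking 25 degrees below level. Origin at the centre of the lens front (273 mm above the bench), axes as of focus; it reaches 138 mm back from there along +x and about 33 mm to the sides. Fixed to its stand.
- stand: Fixed stand of the camera; origin on the bench, plumb below the lens front. The camera looks towards -x: the sharp point is 136 mm from the origin that way, seen from above. Black base plate 180 x 180 x 15 mm, from x = 0 to 180 mm; steel pillar 24 mm thick, 400 mm tall at x = 150 mm.
- meter: Red handheld multimeter lying flat, 190 x 90 x 43 mm, origin centre of underside; bystander.
- driver: Screwdriver with yellow handle, 180 mm long, lying; bystander.
- motor: White round timer motor with a stepped top, 96 mm across, 75 mm tall, origin centre of underside; bystander.
- jar: Amber flux jar, 56 mm across, 70 mm tall, origin centre of underside; bystander.
- spool: Grey solder spool standing on its end, 60 mm across, 46 mm tall, origin centre of underside; bystander.
- tray: Small blue parts tray, 90 x 120 x 30 mm, origin centre of underside; bystander.

How it is judged:
On the way:
1. the yellow-transformer module is gripped and clear above the rack (lower edge over 60 mm up) (height (world z) of module above 0.06 m and contact force between the fingers and module above 1 N), for 0.2 s.
At the end, for the whole second after the job is handed in: The module is held still by the gripper alone: centre within 20 mm of the sharp point, component side towards the lens, square to it and level within 10 degrees, bar uppermost; it touches nothing else, and the other modules and bystanders are within 30 mm of their start (distance between module_mid and focus below 0.02 m and angle between the x axis of module and the x axis of focus, either way round below 0.175 rad and angle between the y axis of module and the y axis of focus, either way round below 0.175 rad and x of camera in the frame of module above 0.08 m and angle between module's own z axis and vertical below 0.8 rad and linear speed of module below 0.02 m/s and angular speed of module below 0.1 rad/s and contact force between the fingers and module above 1 N and contact force between module and rack below 0.2 N and contact force between module and stand below 0.2 N and contact force between module and spare1 below 0.2 N and contact force between module and spare2 below 0.2 N and contact force between module and meter below 0.2 N and contact force between module and driver below 0.2 N and contact force between module and motor below 0.2 N and contact force between module and jar below 0.2 N and contact force between module and spool below 0.2 N and contact force between module and tray below 0.2 N and distance of each of spare1, spare2, meter, driver, motor, jar, spool, tray from where it was at the start of the episode below 0.03 m); the arm keeps its last pose, push and grip.
It fails at once if the camera or its stand is touched (over 2 N) (contact force between any of the fingers, the arm, module and stand above 2 N).
It fails at once if another module is moved by more than 30 mm (distance of any of spare1, spare2 from where it was at the start of the episode above 0.03 m).
It fails at once if a bystander is moved by more than 30 mm (distance of any of meter, driver, motor, jar, spool, tray from where it was at the start of the episode above 0.03 m).
It also fails if it takes over 32 s, if anything falls off the work surface, if the arm or the gripper's body presses on something with over 40 N, if the wrist force passes 120 N, or if a joint passes its speed limit or range.

### The arm

A 6-joint arm with a two-finger parallel gripper is mounted at the origin on the work surface. World frame = base frame: x ahead of the robot, y to its left, z up, the work surface at z = 0. Lengths are in m, angles in rad, forces in N, time in s.
With the tool pointing down it reaches from about 0.425 to 0.925 m from the base axis. Payload 12.5 kg.
Tool frame: the origin (TCP) lies on the centre line of the jaws, within the pads' length; the fingertips stand 11 mm ahead of it and the grasp point (between the pads) lies 8 mm behind it (ctrl.tips_ahead is the z of the fingertips in the tool frame, in m); z points along the fingers, y is the line along which they close (so a half turn about z gives the same grasp; the last joint's range is limited). The gripper opens to 85 mm and grips with 20 to 120 N. Pads are 22 mm wide; open, the fingers measure 114 mm over their backs; the gripper's body (76 mm by 85 mm) begins 54 mm behind the grasp point. The pads swing forward as they close: fully open they stand 13 mm farther back than shut.
Start: joints at [-1.311, 0.491, 1.559, -0, 1.092, -0.106], TCP at [0.224, -0.584, 0.22] pointing down, gripper open.
Joint ranges: [-3.1, 3.1], [-0.84, 2.19], [0.05, 2.79], [-1.13, 4.28], [0.06, 2.93], [-2.69, 2.69]. Speed limits (rad/s): [2.22, 2.22, 2.79, 3.14, 3.14, 3.14].

### API

Orientations are given as a unit quaternion [x, y, z, w].
In Python, from plant import telemetry, viewer, workorder, ctrl gives the robot as it stands.
- The arm moves only by the tool send_rows, never from a script. Its argument "deltas" is a list of rows, each an object with "translation": the shift along the tool's x, y, z in cm, a list of three; "turn": the turn, a rotation vector about the tool's x, y, z in degrees, a list of three. In form: [{"translation": [x, y, z], "turn": [rx, ry, rz]}, ...]. A call has 1 to 8 rows; each row shifts and turns the commanded pose from where the row before left it, along the tool's axes as they then stand; what a row does not reach is not made up. A row lasts 1/10 s, in which the tool goes at most 50 mm and 8.59 degrees, less where a joint would pass 70% of its speed; a pose out of reach is approached as far as the arm can. A call with a gripper value outside its range is refused whole. "hand" is the closure, from 0 (fully open) to 1 (shut), set as the call begins (left out, the last holds). The fingers move at their own pace and stop on an object; "grip_force" is the grip in N (left out, the last holds). Time passes only in rows, so rows that do not move let the fingers close. It gives the time, the measured TCP pose, the force, the opening and the grip force at its end, in the units of the state.
- telemetry.read_state(): the state, without advancing time (a new reading comes with each control period).
- viewer.camera(name): name is "side" or "top" or "wrist"; returns a dict with "color" (420x560x3 uint8, red, green, blue), "fx", "fy", "cx", "cy" (pixels), "R" (3x3) and "t" (3): a world point X has camera coordinates R X + t. Camera axes: x right, y down, z forward; pixel columns grow to the right and rows downward; lengths in m; the calibration is good to about 2 mm. A picture is of the moment at which its call begins. There is no depth.
- workorder.finish_job(): hands the job in; it is judged then, once.
The state is a dict: "t": time; "joint_pos": joint angles; "qd": joint speeds; "joint_torque": joint torques, N m; "ee_pos": TCP position; "orientation": TCP orientation; "contact_force": force on the tool from outside, world axes, zero at the start; "moment": the same for the moment, N m; "gripper_width": finger opening in m; "finger_force": force on a finger pad.
Only numpy, scipy, OpenCV 4.12 (cv2) and the standard library are available. Lean on these libraries where they do the work, as an engineer would, in place of code of your own. Each camera call takes 0.05 s, during which the arm holds its last target. There are 200 camera calls.

## Working session

There is one attempt and no reset: what is moved stays moved. The work goes in short steps, Python scripts to look and compute and a tool call to move; the robot and the scene stay as the last step left them, time stands still between calls to the robot, and variables do not carry over. Pictures are saved under pics/ and viewed, at most 10 in all, crops included, and the job is handed in when it is done.

Besides the shell and the picture viewer there is one more tool, called after ">>>" as name([rows], argument=value, ...), one row to a line, values as JSON. send_rows: Moves the arm, as the interface text tells. Its arguments: {"type":"object","properties":{"deltas":{"type":"array"},"hand":{"type":"number"},"grip_force":{"type":"number"}},"required":["deltas"]}

```bash
mkdir -p pics; python3 - <<'E'
from plant import telemetry, viewer, workorder, ctrl
import cv2
for n in("side","top"):
    c=viewer.camera(n); cv2.imwrite(f"pics/{n}0.png",c["color"][:,:,::-1]); print(n,c["fx"],c["fy"],c["cx"],c["cy"],c["R"],c["t"])
s=telemetry.read_state();print(s,ctrl.tips_ahead)
E
```

```text
side 547.0510731148485 547.0510731148485 279.34805001224595 210.99443223375084 [[ 0.99913916 -0.03895541  0.01426251]
 [-0.01913244 -0.73776832 -0.67478282]
 [ 0.03680886  0.67392906 -0.73787853]] [-0.61860281  0.12339138  1.72161909]
top 471.9350503689057 471.9350503689057 281.3672094735428 214.6224278543395 [[-0.00799071 -0.9997705  -0.01987709]
 [-0.99553029  0.00982431 -0.09393039]
 [ 0.09410411  0.01903767 -0.99538032]] [0.02503157 0.64536809 1.53267462]
{'t': 0.1, 'joint_pos': array([-1.31061864e+00,  4.91487060e-01,  1.55937426e+00, -1.99625691e-05,
        1.09174067e+00, -1.05587570e-01]), 'qd': array([ 0.0002784 , -0.0011001 , -0.00206649, -0.00236269, -0.00080332,
        0.00018555]), 'joint_torque': array([ 3.86603191e-03, -6.19445658e+01, -2.62026376e+01, -1.15475259e-04,
        2.88228897e-03,  1.59192075e-05]), 'ee_pos': array([ 0.22350858, -0.58343888,  0.21909869]), 'orientation': array([ 9.83322568e-01,  1.81869384e-01, -4.77982595e-05, -5.02474990e-04]), 'contact_force': array([-0.09198416, -0.13303843,  0.21958521]), 'moment': array([ 0.02183276,  0.01815407, -0.01928094]), 'finger_force': 0.0, 'gripper_width': 0.08540344502602366} 0.011
```

View pics/side0.png

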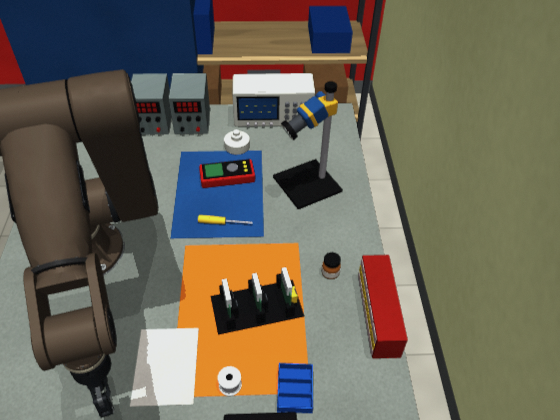

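View pics/top0.png

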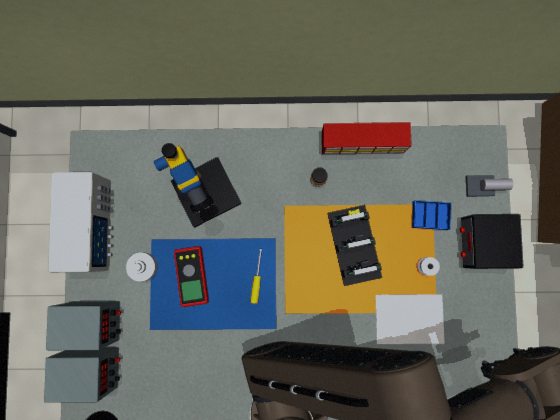

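Side view: robot base at left; rack on the orange mat with three modules, and the yellow transformer at (294,294), the module farthest from the robot. The camera is at (310,112) with its stand base at (308,184). Top view: rack centre is about (355,245), the yellow module about (352,214), and the camera about (187,185). Next I'll enlarge the rack and camera.

```bash
python3 - <<'E'
import cv2,numpy as np
s=cv2.imread("pics/side0.png");t=cv2.imread("pics/top0.png")
def crop(im,x,y,w,h,k):return cv2.resize(im[y:y+h,x:x+w],None,fx=k,fy=k,interpolation=cv2.INTER_CUBIC)
cv2.imwrite("pics/a.png",np.hstack([crop(s,205,255,100,80,4),crop(t,310,195,100,80,4)]))
cv2.imwrite("pics/b.png",np.hstack([crop(s,260,75,90,140,4),crop(t,145,135,105,140,4)]))
E
```

```text
(no output)
```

View pics/a.png

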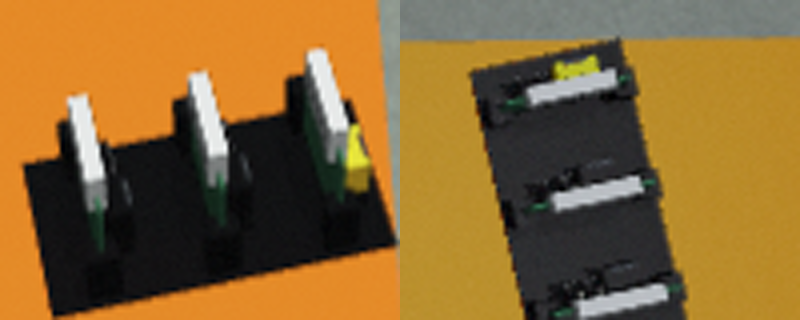

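View pics/b.png

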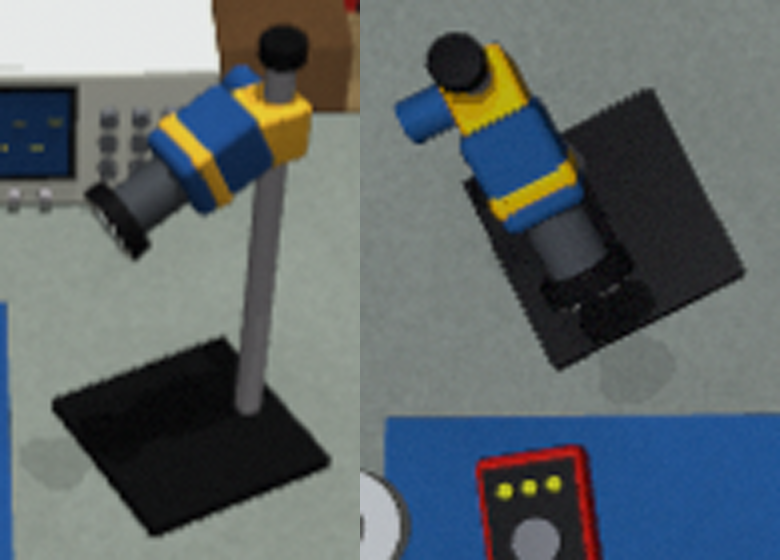

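Crop a (÷4 + offset): the yellow module's bar top centre is about (328,91) in the side crop, and the rack and bar corners read clearly. Crop b shows the stand plate corners in both views: side (52,403),(222,337),(330,462),(153,535); top (652,90),(745,272),(558,370). Next I'll fit both poses.

```bash
cat > h.py <<'E'
import numpy as np
from plant import telemetry, viewer, workorder, ctrl
from scipy.optimize import least_squares
from scipy.spatial.transform import Rotation as Ro
def proj(c,X):
    p=np.asarray(X)@c["R"].T+c["t"]; return np.c_[c["fx"]*p[:,0]/p[:,2]+c["cx"],c["fy"]*p[:,1]/p[:,2]+c["cy"]]
def fit(obs,x0): # obs: list (cam, local pts Nx3, pix Nx2); pose x,y,yaw
    def w(q,P):
        P=np.asarray(P,float);c,s=np.cos(q[2]),np.sin(q[2]); return np.c_[q[0]+c*P[:,0]-s*P[:,1],q[1]+s*P[:,0]+c*P[:,1],P[:,2]]
    r=lambda q:np.concatenate([(proj(c,w(q,P))-p).ravel() for c,P,p in obs])
    s=least_squares(r,x0); return s.x,np.round(r(s.x).reshape(-1,2),1)
E
python3 - <<'E'
from h import *
S=viewer.camera("side");T=viewer.camera("top")
sa=lambda *p:np.array(p)/4+[205,255]; ta=lambda *p:(np.array(p)-[400,0])/4+[310,195]
sb=lambda *p:np.array(p)/4+[260,75]; tb=lambda *p:(np.array(p)-[360,0])/4+[145,135]
# stand (local x back away from lens)
z=.015
L=[[0,.09,z],[0,-.09,z],[.18,-.09,z],[.18,.09,z]]
best=min((fit([(S,[L[0],L[3],L[2],L[1]],sb((52,403),(222,337),(330,462),(153,535))),(T,[L[1],L[2],L[0]],tb((745,272),(652,90),(558,370)))],[.9,.5,y]) for y in(0,1.5,-1.5,3)),key=lambda a:(a[1]**2).sum())
print("stand",best)
z=.006
R=[[.125,.065],[.125,-.065],[-.125,-.065],[-.125,.065]]
R=[r+[z] for r in R]
b=fit([(S,[R[3],R[2],R[1]],sa((22,165),(52,316),(395,243))),(T,[R[0],R[1]],ta((472,72),(620,38)))],[.6,-.2,0])
print("rack",b)
h=.118;B=[[.007,.035,h],[-.007,.035,h],[-.007,-.035,h],[.007,-.035,h]]
b=fit([(S,[B[1],B[0],B[3],B[2]],sa((307,52),(323,50),(348,127),(330,134)))],[.65,-.2,0]);print("bar side",b)
b=fit([(T,[B[0],B[3],B[1],B[2]],ta((526,88),(612,70),(530,104),(618,86)))],[.65,-.2,0]);print("bar top",b)
E
```

```text
stand (array([0.64655467, 0.23037413, 0.46791131]), array([[-0.7, -0.7],
       [-0. , -0.3],
       [ 0.2, -0.7],
       [-0.3, -0.9],
       [ 1.2,  0.1],
       [ 0.6, -1.1],
       [ 0.1,  0.2]]))
rack (array([ 0.54398564, -0.22481814,  0.20923349]), array([[-0.4, -0.2],
       [-0.3,  0.3],
       [ 0.4,  0.1],
       [-0.5, -0.3],
       [ 0.3, -0.1]]))
bar side (array([ 0.62980357, -0.20726727,  0.19709632]), array([[-0.5,  0. ],
       [ 0.4, -0.4],
       [ 0.3,  0.5],
       [-0.2, -0.3]]))
bar top (array([ 0.62845289, -0.20518566,  0.19828544]), array([[-0.1, -0.1],
       [ 0.4, -0.2],
       [-0.1,  0.3],
       [-0.1,  0.1]]))
```

>>> send_rows([
  {"translation": [0,0,0],"turn": [0,0,-8]},
  {"translation": [0,0,0],"turn": [0,0,-8]},
  {"translation": [0,0,0],"turn": [0,0,-8]},
  {"translation": [0,0,0],"turn": [0,0,-8]},
  {"translation": [0,0,0],"turn": [0,0,-8]},
  {"translation": [0,0,0],"turn": [0,0,-8]},
  {"translation": [0,0,0],"turn": [0,0,-8]},
  {"translation": [0,0,0],"turn": [0,0,-8]},
], hand=0)

```text
t: 1.0
ee_pos: [0.2236, -0.5836, 0.2194]
orientation: [0.736, 0.677, 0.0, -0.0]
contact_force: [0.1, 0.3, -0.1]
gripper_width: 0.0858
finger_force: 0.0
```

>>> send_rows([
  {"translation": [0,0,0],"turn": [0,0,-8]},
  {"translation": [0,0,0],"turn": [0,0,-8.5]},
  {"translation": [0,0,0],"turn": [0,0,0]},
])

```text
t: 1.3
ee_pos: [0.2236, -0.5836, 0.2194]
orientation: [0.632, 0.775, 0.0, -0.0]
contact_force: [0.3, 0.6, 0.6]
gripper_width: 0.0859
finger_force: 0.0
```

```bash
cat >> h.py <<'E'
def delta(pos,Rt):
    s=telemetry.read_state();A=Ro.from_quat(s["orientation"])
    print("t",s["t"],"pos",s["ee_pos"].round(4),"w",round(s["gripper_width"],4),"F",s["contact_force"].round(1),"finger",round(float(s["finger_force"]),1))
    print("trans cm",(A.inv().apply(np.array(pos)-s["ee_pos"])*100).round(2),"turn deg",np.degrees((A.inv()*Rt).as_rotvec()).round(2))
def mod(yaw,tilt=0): # module axes rotation; x raised by tilt
    return Ro.from_euler("ZY",[yaw,-tilt])
M2T=Ro.from_matrix(np.array([[0,1,0],[1,0,0],[0,0,-1]],float)) # tool x=my, y=mx, z=-mz
E
python3 - <<'E'
from h import *
delta([.629,-.206,.2],mod(.203)*M2T)
E
```

```text
t 1.3 pos [ 0.2236 -0.5836  0.2194] w 0.0859 F [0.3 0.6 0.6] finger 0.0
trans cm [28.84 47.3   1.95] turn deg [-0.   -0.02 -0.04]
```

>>> send_rows([
  {"translation": [1,1.7,0],"turn": [0,0,0]},
  {"translation": [2.1,3.4,0],"turn": [0,0,0]},
  {"translation": [2.1,3.4,0],"turn": [0,0,0]},
  {"translation": [2.1,3.4,0],"turn": [0,0,0]},
  {"translation": [2.1,3.4,0],"turn": [0,0,0]},
  {"translation": [2.1,3.4,0],"turn": [0,0,0]},
  {"translation": [2.1,3.4,0],"turn": [0,0,0]},
  {"translation": [2.1,3.4,0],"turn": [0,0,0]},
])

```text
t: 2.1
ee_pos: [0.4437, -0.3769, 0.2197]
orientation: [0.635, 0.773, 0.0, 0.0]
contact_force: [-0.2, 0.2, -0.2]
gripper_width: 0.0855
finger_force: 0.0
```

>>> send_rows([
  {"translation": [2.1,3.4,0],"turn": [0,0,0]},
  {"translation": [2.1,3.4,0],"turn": [0,0,0]},
  {"translation": [2.1,3.4,0],"turn": [0,0,0]},
  {"translation": [2.1,3.4,0],"turn": [0,0,0]},
  {"translation": [2.1,3.4,0],"turn": [0,0,0]},
  {"translation": [2.1,3.4,0],"turn": [0,0,0]},
  {"translation": [0.5,1.4,0],"turn": [0,0,0]},
  {"translation": [0,0,0],"turn": [0,0,0]},
])

```text
t: 2.9
ee_pos: [0.631, -0.2055, 0.2192]
orientation: [0.633, 0.774, -0.0, -0.0]
contact_force: [-0.1, -0.0, 0.3]
gripper_width: 0.0855
finger_force: 0.0
```

```bash
python3 - <<'E'
from h import *
import cv2
delta([.629,-.206,.2],mod(.203)*M2T)
c=viewer.camera("wrist"); np.savez("w.npz",**c); cv2.imwrite("pics/w0.png",c["color"][:,:,::-1])
B=np.array([[x,y,.118] for x in(-.007,.007) for y in(-.035,.035)])
print(proj(c,mod(.2).apply(B)+[.629,-.206,0]).round(1))
E
```

```text
t 2.9 pos [ 0.631  -0.2055  0.2192] w 0.0855 F [-0.1 -0.   0.3] finger 0.0
trans cm [-0.01 -0.2   1.92] turn deg [-0.01 -0.01 -0.16]
[[263.8 241.6]
 [262.9 146.3]
 [282.9 241.6]
 [283.5 146.3]]
```

View pics/w0.png

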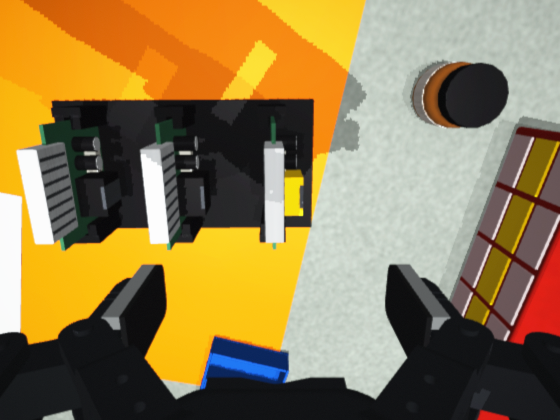

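The wrist view shows the yellow-transformer module's bar at u 265–285, v 143–242, matching the prediction to 1–2 px, and the fingers straddle it. I'll descend and grip.

>>> send_rows([
  {"translation": [0,-0.05,2],"turn": [0,0,0]},
  {"translation": [0,-0.05,2.5],"turn": [0,0,0]},
  {"translation": [0,0,2.5],"turn": [0,0,0]},
  {"translation": [0,0,2.5],"turn": [0,0,0]},
  {"translation": [0,0,2],"turn": [0,0,0]},
  {"translation": [0,0,1],"turn": [0,0,0]},
  {"translation": [0,0,0],"turn": [0,0,0]},
])

```text
t: 3.65
ee_pos: [0.6278, -0.2083, 0.0937]
orientation: [0.634, 0.774, -0.0, -0.001]
contact_force: [0.5, 0.0, -0.1]
gripper_width: 0.0854
finger_force: 0.0
```

>>> send_rows([
  {"translation": [0,0,0],"turn": [0,0,0]},
  {"translation": [0,0,0],"turn": [0,0,0]},
  {"translation": [0,0,0],"turn": [0,0,0]},
  {"translation": [0,0,0],"turn": [0,0,0]},
  {"translation": [0,0,0],"turn": [0,0,0]},
  {"translation": [0,0,0],"turn": [0,0,0]},
  {"translation": [0,0,0],"turn": [0,0,0]},
  {"translation": [0,0,0],"turn": [0,0,0]},
], hand=1, grip_force=60)

```text
t: 4.45
ee_pos: [0.6292, -0.2077, 0.0952]
orientation: [0.633, 0.774, 0.0, 0.0]
contact_force: [-0.5, 1.1, 5.6]
gripper_width: 0.0121
finger_force: 61.1
```

>>> send_rows([
  {"translation": [0,0,-0.5],"turn": [0,0,0]},
  {"translation": [0,0,-1],"turn": [0,0,0]},
  {"translation": [0,0,-1.5],"turn": [0,0,0]},
  {"translation": [0,0,-1.5],"turn": [0,0,0]},
  {"translation": [0,0,-1.5],"turn": [0,0,0]},
  {"translation": [0,0,-1.5],"turn": [0,0,0]},
  {"translation": [0,0,-1.5],"turn": [0,0,0]},
  {"translation": [0,0,-1.5],"turn": [0,0,0]},
])

```text
t: 5.25
ee_pos: [0.6289, -0.2076, 0.2012]
orientation: [0.633, 0.774, 0.0, 0.0]
contact_force: [1.3, -0.6, -2.2]
gripper_width: 0.0122
finger_force: 60.2
```

>>> send_rows([
  {"translation": [0,0,-1.5],"turn": [0,0,0]},
  {"translation": [0,0,-1.5],"turn": [0,0,0]},
  {"translation": [0,0,-1.5],"turn": [0,0,0]},
  {"translation": [0,0,-1],"turn": [0,0,0]},
  {"translation": [0,0,0],"turn": [0,0,0]},
  {"translation": [0,0,0],"turn": [0,0,0]},
])

```text
t: 5.85
ee_pos: [0.6288, -0.2075, 0.2545]
orientation: [0.633, 0.774, -0.0, -0.0]
contact_force: [0.1, 0.1, -2.5]
gripper_width: 0.0121
finger_force: 60.2
```

```bash
python3 - <<'E'
from h import *
import cv2
np.set_printoptions(suppress=True)
F=np.array([.6466-.136*np.cos(.468),.2304-.136*np.sin(.468),.210]);print(F)
Rm=mod(.468,np.radians(25)); print(Rm.as_matrix().round(3))
# tcp in module frame: on z axis, .0945-.006 above lower edge => rel. to mid
P=F+Rm.apply([0,0,.0885-.056])
delta(P,Rm*M2T); print(P)
S=viewer.camera("side");T=viewer.camera("top");W=viewer.camera("wrist")
i=np.hstack([cv2.resize(S["color"][150:360,180:380],(380,399)),cv2.resize(W["color"],None,fx=.75,fy=.75)[:399] if 0 else cv2.resize(W["color"],(420,399))])
cv2.imwrite("pics/l.png",i[:,:,::-1])
E
```

```text
[0.52522377 0.16905009 0.21      ]
[[ 0.809 -0.451 -0.377]
 [ 0.409  0.892 -0.191]
 [ 0.423  0.     0.906]]
t 5.85 pos [ 0.6288 -0.2075  0.2545] w 0.0121 F [ 0.1  0.1 -2.5] finger 60.2
trans cm [38.6  -3.99  1.5 ] turn deg [-24.86   3.35 -15.12]
[0.51296558 0.16285416 0.239455  ]
```

View pics/l.png

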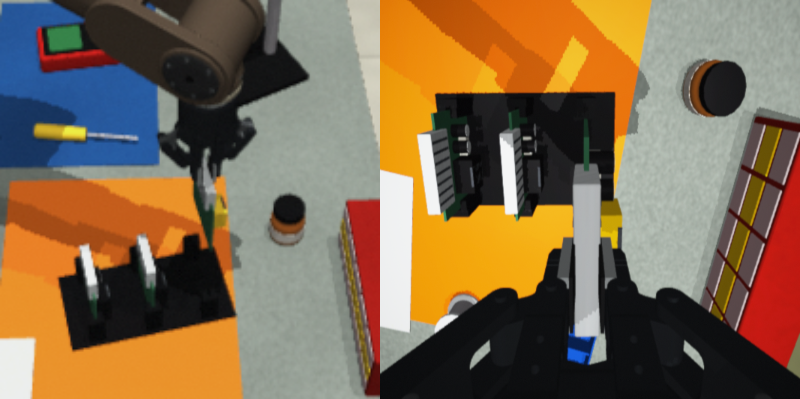

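The module hangs in the gripper clear of the rack, the spares are in place, and the path is free. Next I'll turn it, then translate.

>>> send_rows([
  {"translation": [0,0,0],"turn": [-4.97,0.67,-3.02]},
  {"translation": [0,0,0],"turn": [-4.97,0.67,-3.02]},
  {"translation": [0,0,0],"turn": [-4.97,0.67,-3.02]},
  {"translation": [0,0,0],"turn": [-4.97,0.67,-3.02]},
  {"translation": [0,0,0],"turn": [-4.97,0.67,-3.02]},
  {"translation": [0,0,0],"turn": [0,0,0]},
  {"translation": [0,0,0],"turn": [0,0,0]},
])

```text
t: 6.7
ee_pos: [0.6287, -0.208, 0.2543]
orientation: [0.513, 0.831, 0.183, 0.112]
contact_force: [-0.5, 0.6, -2.4]
gripper_width: 0.0119
finger_force: 60.2
```

```bash
python3 - <<'E'
from h import *
delta([.513,.163,.2395],mod(.468,np.radians(25))*M2T)
E
```

```text
t 6.7 pos [ 0.6287 -0.208   0.2543] w 0.0119 F [-0.5  0.6 -2.4] finger 60.2
trans cm [38.35  5.08  4.03] turn deg [-0.16  0.   -0.17]
```

>>> send_rows([
  {"translation": [1.2,0.1,0.1],"turn": [0,0,0]},
  {"translation": [2.4,0.3,0.2],"turn": [0,0,0]},
  {"translation": [2.6,0.3,0.3],"turn": [0,0,0]},
  {"translation": [2.6,0.3,0.3],"turn": [0,0,0]},
  {"translation": [2.6,0.3,0.3],"turn": [0,0,0]},
  {"translation": [2.6,0.3,0.3],"turn": [0,0,0]},
  {"translation": [2.6,0.3,0.3],"turn": [0,0,0]},
  {"translation": [2.6,0.3,0.3],"turn": [0,0,0]},
])

```text
t: 7.5
ee_pos: [0.5675, -0.0211, 0.245]
orientation: [0.511, 0.832, 0.184, 0.113]
contact_force: [0.1, 0.1, -1.1]
gripper_width: 0.012
finger_force: 60.2
```

>>> send_rows([
  {"translation": [2.6,0.3,0.3],"turn": [0,0,0]},
  {"translation": [2.6,0.3,0.3],"turn": [0,0,0]},
  {"translation": [2.6,0.3,0.3],"turn": [0,0,0]},
  {"translation": [2.6,0.3,0.3],"turn": [0,0,0]},
  {"translation": [2.4,0.3,0.2],"turn": [0,0,0]},
  {"translation": [1.5,0.2,0.1],"turn": [0,0,0]},
  {"translation": [0,0,0],"turn": [0,0,0]},
  {"translation": [0,0,0],"turn": [0,0,0]},
])

```text
t: 8.3
ee_pos: [0.5229, 0.115, 0.2387]
orientation: [0.511, 0.832, 0.184, 0.113]
contact_force: [0.5, -0.4, -2.2]
gripper_width: 0.012
finger_force: 60.2
```

```bash
python3 - <<'E'
from h import *
import cv2
delta([.513,.163,.2395],mod(.468,np.radians(25))*M2T)
s=telemetry.read_state();A=Ro.from_quat(s["orientation"])*M2T.inv(); mid=s["ee_pos"]-A.apply([0,0,.0325]);print(mid)
B=np.array([[0,-.05,-.056],[0,.05,-.056],[0,-.05,.002],[0,.05,.002],[.007,-.035,.056],[.007,.035,.056],[-.007,.035,.056],[-.007,-.035,.056]])
ims=[]
for n,(x,y,w,h) in dict(side=(220,80,130,130),top=(140,140,130,130),wrist=(0,0,560,420)).items():
    c=viewer.camera(n); 
    p=proj(c,A.apply(B)+mid); print(n,p.round(1).tolist())
    if n!="wrist": ims.append(cv2.resize(c["color"][y:y+h,x:x+w],(400,400),interpolation=cv2.INTER_CUBIC))
    cv2.imwrite(f"pics/{n}2.png",c["color"][:,:,::-1])
cv2.imwrite("pics/f.png",np.hstack(ims)[:,:,::-1])
E
```

```text
t 8.3 pos [0.5229 0.115  0.2387] w 0.012 F [ 0.5 -0.4 -2.2] finger 60.2
trans cm [4.73 1.2  0.47] turn deg [ 0.01 -0.01  0.07]
[0.53511896 0.12118603 0.20926917]
side [[265.9, 191.8], [251.1, 172.1], [258.6, 182.3], [243.6, 162.3], [251.0, 168.4], [240.4, 154.3], [236.7, 157.1], [247.2, 171.2]]
top [[258.3, 232.8], [228.9, 248.0], [260.9, 239.2], [230.3, 255.1], [257.6, 246.2], [235.4, 257.7], [237.6, 261.7], [259.8, 250.2]]
wrist [[276.9, 266.6], [276.8, 124.1], [277.3, 313.1], [277.3, 134.5], [294.8, 355.9], [297.4, 193.3], [258.7, 193.4], [261.1, 356.0]]
```

View pics/f.png

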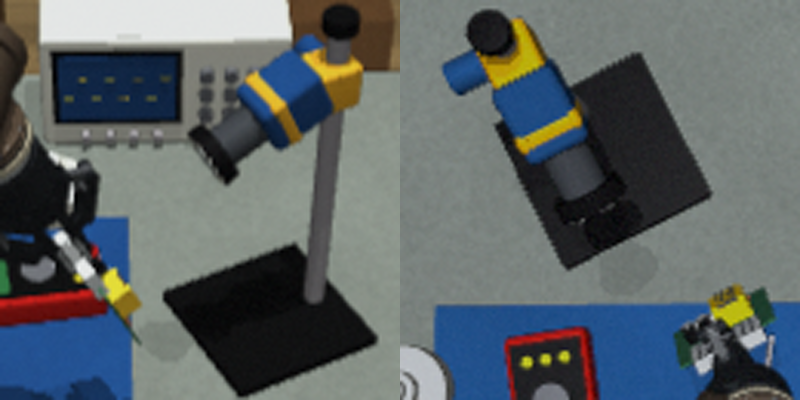

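View pics/wrist2.png

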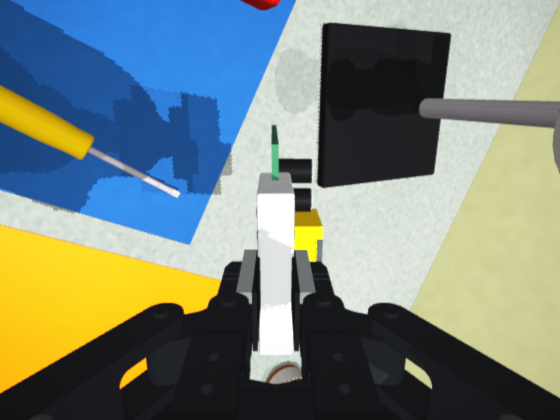

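The wrist view matches the prediction: board far corner at (275,126) against (277,124), bar end at row 192 against 193. So the module sits square in the hand. The side and top views show it short of the focus by about 5 cm, with nothing near the lens. I'll check the lens projection, then close the rest.

```bash
python3 - <<'E'
from h import *
for n in("side","top"): print(proj(viewer.camera(n),[[.6466,.2304,.273]]).round(1))
E
```

```text
[[286.5 132.7]]
[[204.5 206.9]]
```

>>> send_rows([
  {"translation": [0.9,0.2,0.1],"turn": [0,0,0]},
  {"translation": [1.0,0.2,0.1],"turn": [0,0,0]},
  {"translation": [1.0,0.2,0.1],"turn": [0,0,0]},
  {"translation": [0.9,0.2,0.1],"turn": [0,0,0]},
  {"translation": [0.6,0.2,0.1],"turn": [0,0,0]},
  {"translation": [0.3,0.2,0],"turn": [0,0,0]},
  {"translation": [0,0,0],"turn": [0,0,0]},
  {"translation": [0,0,0],"turn": [0,0,0]},
])

```text
t: 9.35
ee_pos: [0.5136, 0.1618, 0.239]
orientation: [0.512, 0.832, 0.184, 0.113]
contact_force: [0.8, -0.3, -2.2]
gripper_width: 0.0118
finger_force: 60.2
```

```bash
python3 - <<'E'
from h import *
import cv2
delta([.513,.163,.2395],mod(.468,np.radians(25))*M2T)
ims=[]
for n,(x,y,w,h) in dict(side=(220,80,130,130),top=(140,140,130,130)).items():
    c=viewer.camera(n); ims.append(cv2.resize(c["color"][y:y+h,x:x+w],(400,400),interpolation=cv2.INTER_CUBIC))
cv2.imwrite("pics/g.png",np.hstack(ims)[:,:,::-1])
E
```

```text
t 9.35 pos [0.5136 0.1618 0.239 ] w 0.0118 F [ 0.8 -0.3 -2.2] finger 60.2
trans cm [ 0.13  0.03 -0.04] turn deg [-0.    0.01 -0.01]
```

View pics/g.png

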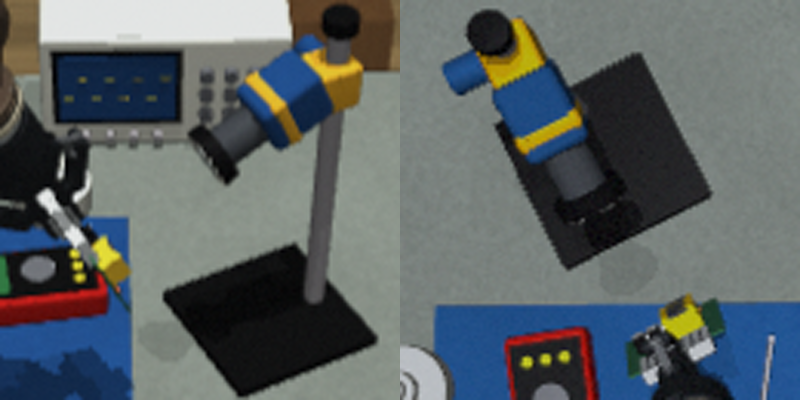

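```bash
python3 - <<'E'
from h import *
S=viewer.camera("side");T=viewer.camera("top")
sb=lambda *p:np.array(p)/4+[260,75]; tb=lambda *p:(np.array(p)-[360,0])/4+[145,135]
z=.015
L=[[0,.09,z],[0,-.09,z],[.18,-.09,z],[.18,.09,z]]
x,r=fit([(S,[L[0],L[3],L[2],L[1],[0,0,.273],[.15,0,z],[.15,0,.4]],sb((52,403),(222,337),(330,462),(153,535),(114,226),(248,408),(284,35))),
 (T,[L[1],L[2],L[0],[0,0,.273],[.15,0,.4]],tb((745,272),(652,90),(558,370),(590,288),(458,62)))],[.65,.23,.47])
print(x,r)
F=[x[0]-.136*np.cos(x[2]),x[1]-.136*np.sin(x[2]),.21]; Rm=mod(x[2],np.radians(25)); print(F)
delta(F+Rm.apply([0,0,.0325]),Rm*M2T)
E
```

```text
[0.64706868 0.23215167 0.46419041] [[-0.5 -1.1]
 [ 0.3 -0.5]
 [ 0.3 -0.9]
 [-0.3 -1.3]
 [-1.8  0.8]
 [-0.2 -0.5]
 [-0.2  1. ]
 [ 0.7  0.1]
 [ 0.3 -1.3]
 [-0.5 -0.1]
 [ 1.4 -0.3]
 [-0.3 -0.8]]
[np.float64(0.5254596086748216), np.float64(0.17126460639167995), 0.21]
t 9.55 pos [0.5135 0.1617 0.2389] w 0.0119 F [ 0.   0.6 -2.4] finger 60.2
trans cm [0.32 0.14 0.01] turn deg [-0.   -0.08  0.17]
```

The estimates agree within a few mm, so I'll make one small correction, settle and hand in.

>>> send_rows([
  {"translation": [0.2,0.1,0],"turn": [0,0,0.1]},
  {"translation": [0.1,0.1,0],"turn": [0,0,0]},
  {"translation": [0,0,0],"turn": [0,0,0]},
  {"translation": [0,0,0],"turn": [0,0,0]},
  {"translation": [0,0,0],"turn": [0,0,0]},
  {"translation": [0,0,0],"turn": [0,0,0]},
  {"translation": [0,0,0],"turn": [0,0,0]},
  {"translation": [0,0,0],"turn": [0,0,0]},
])

```text
t: 10.35
ee_pos: [0.5137, 0.1655, 0.2398]
orientation: [0.512, 0.831, 0.184, 0.113]
contact_force: [0.2, 0.0, -2.2]
gripper_width: 0.0117
finger_force: 60.2
```

```bash
python3 -c "
from plant import telemetry,workorder
s=telemetry.read_state();print(s['ee_pos'],abs(s['qd']).max(),s['finger_force']);print(workorder.finish_job())"
```

```text
[0.51366778 0.16546255 0.23983119] 0.0020311962329121924 60.2142208814621
the job is handed in; nothing more can be done
None
```

The yellow-transformer module is held still in the gripper at the camera's sharp point, within a few mm by my measurements, square to the lens with the bar up, and the job is handed in; no verdict came back.

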